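# Bed a candle mould into the corner of its jig and hold it there

### The job

Pull the ejector pin of the corner jig out to its stop by its upright red handle, and leave it out. Then stand the two-hole aluminium candle mould on the jig's deck, holes up, and press it into the corner so that its long side touches the blue fence and its end touches the yellow fence at the same time. Finish while still gripping the mould and pressing it against both fences with a light, steady push, without ramming it; do not let go, and leave the bottle, tin, wax bar and spool alone.

Things in the scene. Friction and masses are not known exactly. Their poses are not given: they have to be found in the camera images.
- jig: Fixed corner jig. Origin: inner corner where the fence faces meet, at bench level; z up. Blue fence face: plane x = 0; yellow: y = 0; the mould goes at -x, -y. Steel deck 12 mm thick, x -92 to 14, y -112 to 14 mm; pin foot 12 mm high on to y 118; grey guide block y 23 to 45, top z 36 mm. Home place of the mould's centre: x -22, y -42, z 42 mm, its y axis along the jig's y, either way round.
- long_fence: Blue fence, the longer one, fixed on the deck at the jig's +x side: 12 mm thick, from y -100 to +12 mm, 20 mm high above the deck (its top is 32 mm above the bench). Origin at the jig's inner corner at deck level, axes as the jig's.
- short_fence: Yellow fence, the shorter one, fixed on the deck at the jig's +y side: 12 mm thick, from x -76 to 0 mm, 20 mm high above the deck (top 32 mm above the bench). Origin at the jig's inner corner at deck level, axes as the jig's.
- pin (a joint): Ejector pin, 8 mm rod sliding along the jig's +y through the yellow fence, at jig x -22, z 22 mm. 0 = fully in, tip 22 mm proud of the fence, in the mould's way; 0.030 m = out at its stop, tip 8 mm behind the fence's face. Pulling takes 4 N, rising to 5.5 N (spring and friction); friction keeps it where it is let go. Starts 0 to 6 mm out.
- pin_handle (a point): Upright round red handle on the ejector pin's outer end, 16 mm diameter, from 34 to 74 mm above the bench; this point is on its axis 60 mm above the bench, at jig x -22 mm, y 82 mm plus the pin's value. It moves with the pin; axes as the jig's.
- mould_centre (a point): Centre (half-way up) of the loose aluminium candle mould, an upright block 44 mm (x) by 84 mm (y) by 60 mm (z) with two 30 mm round holes in its top; 0.26 to 0.5 kg. Starts on the bench. Grip it across the 44 mm width near its top: in the jig the fingertips must stay above the fences, at least 35 mm above the bench.
- scent_centre (a point): Centre of a small dropper bottle, 37 mm diameter, 108 mm tall, standing; to be left alone. (Not listed: a fixed wooden box at the far right, about x 0.38 to 0.63, y -0.68 to -0.38 m, its lid standing open to about 0.25 m above the bench: pass over or round it. Other clutter lies beyond the work.)
- candle_tin_centre (a point): Centre of a white candle tin with an orange-red lid, 67 mm diameter, 46 mm tall; to be left alone.
- white_wax_centre (a point): Centre of a white wax bar lying flat, 52 x 92 x 26 mm; to be left alone.
- spool_centre (a point): Centre of a spool of wick, 60 mm diameter, 52 mm tall; to be left alone.
Mind the look-alikes: they are no part of the job. Leave any green look-alike of the part that bears mould_centre alone.

How it is judged:
By the outcome, as a careful person would: the job done as asked, in the order asked, and still so for the second after the job is handed in, while the arm keeps its last pose, push and grip.
It also fails if it takes over 72 s, if anything falls off the work surface, if the arm or the gripper's body presses on something with over 40 N, if the wrist force passes 120 N, or if a joint passes its speed limit or range.

### The arm

A 6-joint arm with a two-finger parallel gripper is mounted at the origin on a cart in front of the work surface, level with it; the furniture and walls round the work are solid. World frame = base frame: x ahead of the robot, y to its left, z up, the work surface at z = 0. Lengths are in m, angles in degrees, forces in N, time in s.
With the tool pointing down it reaches from about 0.375 to 0.9 m from the base axis. Payload 3.1 kg.
Tool frame: the origin (TCP) lies on the centre line of the jaws, within the pads' length; the fingertips stand finger_overhang ahead of it and the grasp point (between the pads) lies 5 mm behind it (finger_overhang is the distance from the TCP to the fingertips, in m); z points along the fingers, y is the line along which they close (so a half turn about z gives the same grasp; the last joint's range is limited). The gripper opens to 87 mm and grips with 3 to 60 N. Pads are 19 mm wide; open, the fingers measure 117 mm over their backs; the gripper's body (75 mm by 190 mm) begins 51 mm behind the grasp point.
Start: joints at [65.002, 30.224, 82.088, -0, 67.689, -10.227], TCP at [0.159, 0.604, 0.237] pointing down, gripper open.
Joint ranges: [-176.69, 176.69], [-43.24, 126.21], [12.49, 139.97], [-82, 262], [0, 151.66], [-163.58, 163.58]. Speed limits (degrees/s): [159.86, 159.86, 180, 180, 180, 180].

### API

Orientations are given as a 3x3 rotation matrix whose columns are the frame's x, y, z axes.
In Python, from rig import read_state, capture, calibration, hand_in, finger_overhang gives the robot as it stands.
- The arm moves only by the tool send_rows, never from a script. Its argument "plan" is a list of rows, each a list of 5 numbers: the closure in counts, from 0 (fully open) to 255 (shut), then the shift along the tool's x, y, z in m, then the turn about the tool's z in rad. A call has 1 to 20 rows; each row shifts and turns the commanded pose from where the row before left it, along the tool's axes as they then stand; what a row does not reach is not made up. A row lasts 1/12 s, in which the tool goes at most 41.7 mm and 7.16 degrees, less where a joint would pass 70% of its speed; a pose out of reach is approached as far as the arm can. A call is refused whole if a number of a shift passes 0.0417 or a number of a turn 0.125, either way. A call with a gripper value outside its range is refused whole. The fingers move at their own pace and stop on an object; the grip force is fixed at half the most. Time passes only in rows, so rows that do not move let the fingers close. It gives the time, the measured TCP pose, the force, the opening and the grip force at its end, in the units of the state.
- read_state(): the state, without advancing time (a new reading comes with each control period).
- capture(name): name is "side" or "top"; returns (picture, depth): 400x640x3 uint8, blue, green, red; 400x640 float32, m along the optical axis (not along the pixel's ray), 0 where there is no reading.
- calibration(name): a dict with "fx", "fy", "cx", "cy" (pixels), "dist_coeffs" ([k1, k2, p1, p2, k3] as OpenCV has them; the pictures are not rectified), "xyz" and "rotation" of the camera in the world. Camera axes: x right, y down, z forward; pixel columns grow to the right and rows downward; lengths in m; the calibration is good to about 2 mm. A picture is of the moment at which its call begins. calibration takes no time and is no camera call.
- hand_in(): hands the job in; it is judged then, once.
The state is a dict: "time_s": time; "joint_positions": joint angles; "qvel": joint speeds; "tau": joint torques, N m; "position": TCP position; "tcp_rot": TCP orientation; "force": force on the tool from outside, world axes, zero at the start; "moment": the same for the moment, N m; "opening": opening from 0.0 (shut) to 1.0 (fully open); "grasp_force": force on a finger pad.
Only numpy, scipy, OpenCV 4.12 (cv2) and the standard library are available. Lean on these libraries where they do the work, as an engineer would, in place of code of your own. Each camera call takes 0.05 s, during which the arm holds its last target. There are 200 camera calls.

## Working session

There is one attempt and no reset: what is moved stays moved. The work goes in short steps, Python scripts to look and compute and a tool call to move; the robot and the scene stay as the last step left them, time stands still between calls to the robot, and variables do not carry over. Pictures are saved under pics/ and viewed, at most 10 in all, crops included, and the job is handed in when it is done.

Besides the shell and the picture viewer there is one more tool, called after "Request:" as name(argument=value, ...) on one line, values as JSON. send_rows: Moves the arm, as the interface text tells. Its arguments: {"type":"object","properties":{"plan":{"type":"array","items":{"type":"array","items":{"type":"number"}}}},"required":["plan"]}

```bash
ls; mkdir -p pics
cat > h.py <<'E'
import numpy as np, cv2
from rig import *
def cal(n):
    c=calibration(n); K=np.array([[c["fx"],0,c["cx"]],[0,c["fy"],c["cy"]],[0,0,1.]])
    return K,np.array(c["dist_coeffs"],float),np.array(c["xyz"]),np.array(c["rotation"])
def rays(n,uv):
    K,d,t,R=cal(n); p=cv2.undistortPoints(np.array(uv,float).reshape(-1,1,2),K,d).reshape(-1,2)
    return t,np.c_[p,np.ones(len(p))]@R.T
def onplane(n,uv,z):
    t,r=rays(n,uv); return t+r*((z-t[2])/r[:,2])[:,None]
def cloud(n,depth):
    h,w=depth.shape; uv=np.stack(np.meshgrid(np.arange(w),np.arange(h)),-1).reshape(-1,2)
    t,r=rays(n,uv); return (t+r*depth.reshape(-1,1)).reshape(h,w,3)
def proj(n,P):
    K,d,t,R=cal(n); rv,_=cv2.Rodrigues(R.T); return cv2.projectPoints(np.array(P,float).reshape(-1,3),rv,-R.T@t,K,d)[0].reshape(-1,2)
E
python3 - <<'E'
from h import *
for n in("top","side"):
    p,d=capture(n); cv2.imwrite(f"pics/{n}0.png",p); np.savez(f"{n}0.npz",p=p,d=d)
    print(n,calibration(n))
s=read_state(); print(finger_overhang, s["time_s"],s["position"],s["tcp_rot"],s["force"])
E
```

```text
pics
top {'fx': 383.2672663233756, 'fy': 383.2672663233756, 'cx': 318.13001881630953, 'cy': 196.99749121381217, 'dist_coeffs': array([0.00240054, 0.        , 0.        , 0.        , 0.        ]), 'xyz': array([0.4366174 , 0.02957797, 1.08963549]), 'rotation': array([[-0.02606804, -0.99282958,  0.11666141],
       [-0.99943234,  0.02837541,  0.01816113],
       [-0.02134123, -0.11612176, -0.99300568]])}
side {'fx': 443.3436323325502, 'fy': 443.3436323325502, 'cx': 324.93929017131046, 'cy': 202.2104516774402, 'dist_coeffs': array([0.03407582, 0.        , 0.        , 0.        , 0.        ]), 'xyz': array([ 0.0439684 , -0.83479834,  0.95121529]), 'rotation': array([[ 0.86980229, -0.30689227,  0.38634324],
       [-0.49314017, -0.5661552 ,  0.66051575],
       [ 0.01602306, -0.76503949, -0.643784  ]])}
0.014 0.1 [0.1590516  0.60378041 0.2356988 ] [[-9.66952252e-01  2.54956211e-01 -8.20110254e-04]
 [ 2.54957276e-01  9.66950831e-01 -1.69636779e-03]
 [ 3.60506788e-04 -1.84939973e-03 -9.99998225e-01]] [ 0.05458664 -0.75723793 -0.0401773 ]
```

View pics/top0.png

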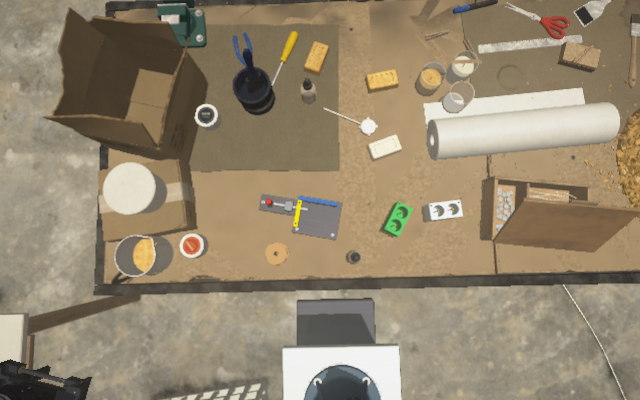

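View pics/side0.png

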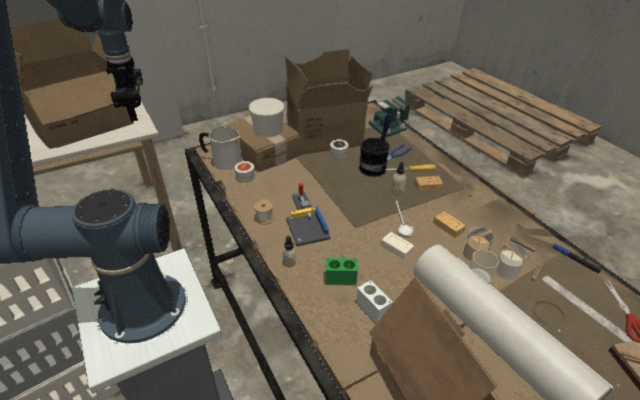

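Candidates for the mould in the top view: the silver block at (444,210) and the green look-alike at (398,219). I choose the silver one. The jig is at (300,215) with its red handle at (268,202). The tin lid at (192,245) is another red thing, the spool is at (277,253) and the bottle at (354,257). Next I measure and check a crop.

```bash
cat > m.py <<'E'
from h import *
def mask(p,lo,hi,box):
    hsv=cv2.cvtColor(p,cv2.COLOR_BGR2HSV); m=cv2.inRange(hsv,lo,hi); o=np.zeros_like(m); x0,y0,x1,y1=box
    o[y0:y1,x0:x1]=m[y0:y1,x0:x1]; return o
def rect(m,n,z):
    v,u=np.nonzero(m); P=onplane(n,np.c_[u,v],z)[:,:2]
    r=cv2.minAreaRect((P*1000).astype(np.float32)); return r,cv2.boxPoints(r).round(1).tolist(),len(u)
E
python3 - <<'E'
from m import *
z=np.load("top0.npz"); p,d=z["p"],z["d"]; C=cloud("top",d)
cv2.imwrite("pics/c0.png",np.hstack([cv2.resize(p[180:250,250:350],(400,280),interpolation=2),cv2.resize(p[180:250,380:480],(400,280),interpolation=2)]))
# height-based mould
reg=np.zeros(d.shape,bool); reg[185:235,418:475]=1
h=(C[...,2]>.04)&(C[...,2]<.075)&reg
print("mould h",np.median(C[h][:,2]),rect(h,"top",.06))
for nm,lo,hi,zz in(("blue",(100,110,60),(125,255,255),.032),("yel",(22,120,100),(35,255,255),.032),("red",(0,150,90),(8,255,255),.074)):
    b=mask(p,lo,hi,(250,185,350,245)); print(nm,rect(b,"top",zz), np.median(C[b>0][:,2]))
    if nm=="red":
        v,u=np.nonzero(b);print(u.mean(),v.mean(),onplane("top",[[u.mean(),v.mean()]],.074),len(u))
for nm,(u,v) in dict(bottle=(354,257),spool=(277,253),green=(398,219)).items(): print(nm,C[v,u])
reg[:]=0;reg[170:250,480:640]=1
b=reg&(C[...,2]>.03); print("box",np.percentile(C[b],[1,99],axis=0))
for y in np.arange(-.34,-.46,-.02):
    q=reg&(abs(C[...,1]-y)<.01)&(C[...,0]>.3)&(C[...,0]<.6); print(y, C[q][:,2].max() if q.any() else None)
E
```

```text
mould h 0.05912130087354084 (((513.6766357421875, -288.9833679199219), (46.713165283203125, 89.7342758178711), 5.5821332931518555), [[486.1000061035156, -246.60000610351562], [494.79998779296875, -335.8999938964844], [541.2999877929688, -331.3999938964844], [532.5999755859375, -242.10000610351562]], 424)
blue (((550.5311279296875, 50.24253845214844), (107.37244415283203, 10.560545921325684), 78.85446166992188), [[535.0, -1.399999976158142], [545.2999877929688, -3.5], [566.0999755859375, 101.9000015258789], [555.7000122070312, 103.9000015258789]], 138) 0.03137560069726397
yel (((517.8552856445312, 108.59046936035156), (13.423397064208984, 74.27864074707031), 78.60030364990234), [[480.1000061035156, 109.4000015258789], [552.9000244140625, 94.69999694824219], [555.5999755859375, 107.80000305175781], [482.79998779296875, 122.5]], 131) 0.031353288414565306
red (((547.625, 181.07122802734375), (15.319991111755371, 11.290626525878906), 43.830039978027344), [[538.2000122070312, 179.8000030517578], [546.0, 171.6999969482422], [557.0999755859375, 182.3000030517578], [549.2000122070312, 190.39999389648438]], 27) 0.07233735185363921
268.51851851851853 201.40740740740742 [[0.54786484 0.18101744 0.074     ]] 27
bottle [ 0.39645176 -0.03957035  0.10185308]
spool [ 0.40892138  0.16973224 -0.00051462]
green [ 0.49221071 -0.16358534  0.0604626 ]
box [[ 0.40586656 -0.81593584  0.03126465]
 [ 0.59823485 -0.3970764   0.25261174]]
-0.34 None
-0.36000000000000004 None
-0.38000000000000006 None
-0.4000000000000001 0.24796815733848288
-0.4200000000000001 0.247489930008997
-0.4400000000000001 0.24684068177008955
```

View pics/c0.png

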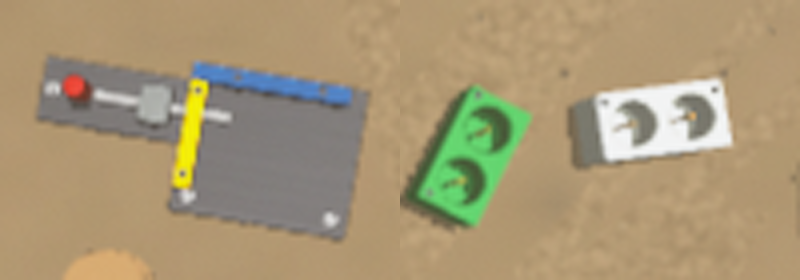

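The crop confirms the silver two-hole block standing upright at about world (0.513, -0.290), yaw about 5.5°. The jig corner is at about (0.5536, 0.095), yaw -11.3°, and the pin is about 1 mm out. All of this agrees with the given sizes. I turn the tool first so that its x axis is jig +y and its y axis is jig +x.

Request:
send_rows(plan=[[0,0,0,0,0.116],[0,0,0,0,0.116],[0,0,0,0,0.116],[0,0,0,0,0.116],[0,0,0,0,0.116],[0,0,0,0,0.116],[0,0,0,0,0.116],[0,0,0,0,0.116],[0,0,0,0,0.116],[0,0,0,0,0.116],[0,0,0,0,0.116],[0,0,0,0,0.116],[0,0,0,0,0.116],[0,0,0,0,0]])

```text
time_s: 1.27
position: [0.1592, 0.604, 0.236]
tcp_rot: [[0.196, 0.981, -0.0], [0.981, -0.196, -0.001], [-0.001, -0.0, -1.0]]
force: [0.5, -0.0, -0.2]
opening: 1.0
grasp_force: 0.0
```

Request:
send_rows(plan=[[0,-0.0188,0.0258,0,0],[0,-0.0188,0.0258,0,0],[0,-0.0188,0.0258,0,0],[0,-0.0188,0.0258,0,0],[0,-0.0188,0.0258,0,0],[0,-0.0188,0.0258,0,0],[0,-0.0188,0.0258,0,0],[0,-0.0188,0.0258,0,0],[0,-0.0188,0.0258,0,0],[0,-0.0188,0.0258,0,0],[0,-0.0188,0.0258,0,0],[0,-0.0188,0.0258,0,0],[0,-0.0188,0.0258,0,0],[0,-0.0188,0.0258,0,0],[0,-0.0188,0.0258,0,0],[0,-0.0188,0.0258,0,0],[0,-0.0188,0.0258,0,0],[0,-0.0188,0.0258,0,0],[0,0,0,0,0],[0,0,0,0,0]])

```text
time_s: 2.93
position: [0.5503, 0.1809, 0.2361]
tcp_rot: [[0.194, 0.981, -0.0], [0.981, -0.194, 0.0], [0.0, -0.0, -1.0]]
force: [0.5, 0.2, -0.6]
opening: 1.001
grasp_force: 0.0
```

```bash
cat >> m.py <<'E'
def to(x,y,z):
    s=read_state(); R=np.array(s["tcp_rot"]); print("shift",(R.T@(np.array([x,y,z])-s["position"])).round(4),"psi",np.degrees(np.arctan2(R[1,1],R[0,1])).round(2),"pos",np.array(s["position"]).round(4),"F",np.array(s["force"]).round(2),"t",s["time_s"])
E
python3 -c "
from m import *
to(.548,.181,.056)"
```

```text
shift [-0.0004 -0.0022  0.1801] psi -11.21 pos [0.5503 0.1809 0.2361] F [ 0.52  0.17 -0.63] t 2.9333
```

Request:
send_rows(plan=[[0,0,-0.002,0.03,0],[0,0,0,0.03,0],[0,0,0,0.03,0],[0,0,0,0.03,0],[0,0,0,0.03,0],[0,0,0,0.02,0],[0,0,0,0.01,0],[0,0,0,0,0],[100,0,0,0,0],[150,0,0,0,0],[180,0,0,0,0],[190,0,0,0,0],[200,0,0,0,0],[210,0,0,0,0],[220,0,0,0,0],[255,0,0,0,0],[255,0,0,0,0],[255,0,0,0,0],[255,0,0,0,0],[255,0,0,0,0]])

```text
time_s: 4.6
position: [0.5481, 0.1826, 0.0566]
tcp_rot: [[0.193, 0.981, 0.002], [0.981, -0.193, -0.0], [0.0, 0.002, -1.0]]
force: [-0.1, -2.1, -3.7]
opening: 0.177
grasp_force: 30.5
```

```bash
python3 -c "
from m import *
to(.548,.181,.056); print(read_state()['opening'])"
```

```text
shift [-0.0016  0.0002  0.0006] psi -11.16 pos [0.5481 0.1826 0.0566] F [-0.05 -2.06 -3.66] t 4.6
0.1772053176861319
```

Request:
send_rows(plan=[[255,0.002,0,0,0],[255,0.002,0,0,0],[255,0.002,0,0,0],[255,0.002,0,0,0],[255,0.002,0,0,0],[255,0.002,0,0,0],[255,0.002,0,0,0],[255,0.002,0,0,0],[255,0.002,0,0,0],[255,0.002,0,0,0],[255,0.002,0,0,0],[255,0.002,0,0,0],[255,0.002,0,0,0],[255,0,0,0,0]])

```text
time_s: 5.77
position: [0.553, 0.2076, 0.0565]
tcp_rot: [[0.193, 0.981, 0.001], [0.981, -0.193, -0.001], [-0.001, 0.001, -1.0]]
force: [2.6, -4.3, -0.8]
opening: 0.172
grasp_force: 30.0
```

Request:
send_rows(plan=[[255,0.001,0,0,0],[255,0.001,0,0,0],[255,0.001,0,0,0],[255,0.001,0,0,0],[255,0,0,0,0]])

```text
time_s: 6.18
position: [0.5533, 0.2095, 0.0564]
tcp_rot: [[0.192, 0.981, -0.001], [0.981, -0.192, -0.005], [-0.005, 0.0, -1.0]]
force: [0.3, -10.9, -1.1]
opening: 0.175
grasp_force: 30.0
```

Request:
send_rows(plan=[[255,0.001,0,0,0],[255,0.001,0,0,0],[255,0,0,0,0],[255,0,0,0,0]])

```text
time_s: 6.52
position: [0.5533, 0.2097, 0.0564]
tcp_rot: [[0.191, 0.982, -0.002], [0.982, -0.191, -0.007], [-0.008, -0.001, -1.0]]
force: [1.2, -17.1, 1.6]
opening: 0.177
grasp_force: 30.0
```

Request:
send_rows(plan=[[255,-0.001,0,0,0],[255,-0.001,0,0,0],[255,0,0,0,0],[200,0,0,0,0],[150,0,0,0,0],[100,0,0,0,0],[50,0,0,0,0],[0,0,0,0,0],[0,0,0,0,0],[0,0,0,0,0],[0,0,0,-0.02,0],[0,0,0,-0.03,0],[0,0,0,-0.03,0],[0,0,0,-0.03,0],[0,0,0,-0.03,0],[0,0,0,0,0]])

```text
time_s: 7.85
position: [0.557, 0.2132, 0.2029]
tcp_rot: [[0.193, 0.981, 0.012], [0.981, -0.194, 0.002], [0.005, 0.012, -1.0]]
force: [0.9, -0.0, 0.9]
opening: 0.983
grasp_force: 0.0
```

```bash
python3 -c "
from m import *
to(.513,-.290,.2)"
```

```text
shift [-0.5022  0.0542  0.0011] psi -11.16 pos [0.557  0.2132 0.2029] F [ 0.89 -0.01  0.85] t 7.85
```

Request:
send_rows(plan=[[0,-0.0314,0.0034,0,0],[0,-0.0314,0.0034,0,0],[0,-0.0314,0.0034,0,0],[0,-0.0314,0.0034,0,0],[0,-0.0314,0.0034,0,0],[0,-0.0314,0.0034,0,0],[0,-0.0314,0.0034,0,0],[0,-0.0314,0.0034,0,0],[0,-0.0314,0.0034,0,0],[0,-0.0314,0.0034,0,0],[0,-0.0314,0.0034,0,0],[0,-0.0314,0.0034,0,0],[0,-0.0314,0.0034,0,0],[0,-0.0314,0.0034,0,0],[0,-0.0314,0.0034,0,0],[0,-0.0314,0.0034,0,0],[0,0,0,0,-0.097],[0,0,0,0,-0.097],[0,0,0,0,-0.097],[0,0,0,0,0]])

```text
time_s: 9.52
position: [0.5087, -0.2912, 0.1958]
tcp_rot: [[-0.097, 0.995, -0.001], [0.995, 0.097, 0.001], [0.001, -0.001, -1.0]]
force: [-0.4, 1.0, -0.3]
opening: 0.999
grasp_force: 0.0
```

Run:
```python
from m import *
to(.513,-.290,.046)
p,d=capture("side"); C=cloud("side",d); cv2.imwrite("pics/s1.png",p[120:360,150:550]); np.savez("s1.npz",p=p,d=d)
p,d=capture("top"); cv2.imwrite("pics/t1.png",cv2.resize(p[180:240,250:340],None,fx=6,fy=6))
C0=cloud("side",np.load("side0.npz")["d"])
h=(C0[...,2]>.05)&(C0[...,2]<.07)&(abs(C0[...,0]-.513)<.05)&(abs(C0[...,1]+.29)<.06)
# top face from the initial side view
P=C0[h]; P=P[abs(P[:,2]-np.median(P[:,2]))<.006]; r=cv2.minAreaRect((P[:,:2]*1000).astype(np.float32)); print(r,np.median(P[:,2]),len(P))
b=mask(p,(0,150,90),(8,255,255),(240,185,350,245)); v,u=np.nonzero(b); print("handle",onplane("top",[[u.mean(),v.mean()]],.074),len(u))
```

```text
shift [0.0007 0.0045 0.1498] psi 5.56 pos [ 0.5087 -0.2912  0.1958] F [-0.37  0.97 -0.31] t 9.5167
((512.2186889648438, -291.05328369140625), (48.558780670166016, 87.50740051269531), 6.3702826499938965) 0.058002202310083906 398
handle [[0.55351901 0.2076023  0.074     ]] 29
```

View pics/s1.png

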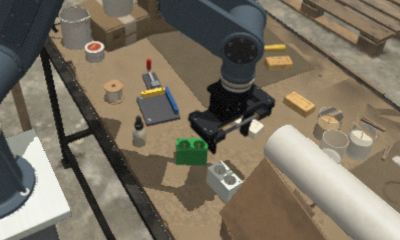

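The side crop shows the pin handle out at (150,68), the silver mould at (225,180) under the gripper, and green at (190,150). I felt the pin's stop: 17 N with no motion. Now I descend on the mould.

Request:
send_rows(plan=[[0,0,0.004,0.03,0],[0,0,0,0.03,0],[0,0,0,0.03,0],[0,0,0,0.03,0],[0,0,0,0.02,0],[0,0,0,0.01,0],[0,0,0,0,0],[60,0,0,0,0],[80,0,0,0,0],[100,0,0,0,0],[110,0,0,0,0],[120,0,0,0,0],[140,0,0,0,0],[255,0,0,0,0],[255,0,0,0,0],[255,0,0,0,0],[255,0,0,0,0]])

```text
time_s: 11.03
position: [0.5133, -0.2909, 0.0469]
tcp_rot: [[-0.096, 0.995, 0.0], [0.995, 0.096, -0.0], [-0.0, 0.0, -1.0]]
force: [-1.3, 0.3, 3.4]
opening: 0.503
grasp_force: 30.0
```

```bash
python3 -c "
from m import *
s=read_state();to(.513,-.290,.046); print(s['opening']*87,s['moment'])"
```

```text
shift [ 0.001  -0.0002  0.0009] psi 5.5 pos [ 0.5133 -0.2909  0.0469] F [-1.3   0.26  3.37] t 11.0333
43.76292666260458 [-0.01975529  0.0042559   0.00741896]
```

Request:
send_rows(plan=[[255,0,0,-0.005,0],[255,0,0,-0.015,0],[255,0,0,-0.025,0],[255,0,0,-0.025,0],[255,0,0,-0.025,0],[255,0,0,-0.015,0],[255,0,0,0,0.05],[255,0,0,0,0.08],[255,0,0,0,0.08],[255,0,0,0,0.08],[255,0,0,0,0]])

```text
time_s: 11.95
position: [0.5126, -0.2904, 0.1561]
tcp_rot: [[0.194, 0.981, -0.001], [0.981, -0.194, 0.001], [0.001, -0.002, -1.0]]
force: [-0.3, -0.5, -3.0]
opening: 0.507
grasp_force: 30.0
```

```bash
python3 -c "
from m import *
to(.5137,.050,.157)"
```

```text
shift [ 0.3341 -0.065  -0.0006] psi -11.19 pos [ 0.5126 -0.2904  0.1561] F [-0.34 -0.51 -3.  ] t 11.95
```

Request:
send_rows(plan=[[255,0.009,-0.0018,0,0],[255,0.018,-0.0035,0,0],[255,0.0235,-0.0046,0,0],[255,0.0235,-0.0046,0,0],[255,0.0235,-0.0046,0,0],[255,0.0235,-0.0046,0,0],[255,0.0235,-0.0046,0,0],[255,0.0235,-0.0046,0,0],[255,0.0235,-0.0046,0,0],[255,0.0235,-0.0046,0,0],[255,0.0235,-0.0046,0,0],[255,0.0235,-0.0046,0,0],[255,0.0235,-0.0046,0,0],[255,0.0235,-0.0046,0,0],[255,0.017,-0.0033,0,0],[255,0.008,-0.0016,0,0],[255,0,0,0,0],[255,0,0,0,0]])

```text
time_s: 13.45
position: [0.5132, 0.0496, 0.1565]
tcp_rot: [[0.191, 0.982, -0.0], [0.982, -0.191, -0.001], [-0.001, -0.0, -1.0]]
force: [0.7, -0.2, -2.1]
opening: 0.504
grasp_force: 30.0
```

```bash
cat > look.py <<'E'
from m import *
import sys
to(.5137,.050,.062)
for n,b in(("side",(260,160,380,260)),("top",(240,180,360,250))):
    p,d=capture(n); cv2.imwrite(f"pics/{n}_{sys.argv[1]}.png",p)
    C=cloud(n,d); 
a=cv2.imread(f"pics/side_{sys.argv[1]}.png")[150:270,240:360]; t=cv2.imread(f"pics/top_{sys.argv[1]}.png")[170:260,240:360]
cv2.imwrite(f"pics/both_{sys.argv[1]}.png",np.hstack([cv2.resize(a,(400,400),interpolation=2),cv2.resize(t,(400,400),interpolation=2)]))
E
python3 look.py a
```

```text
shift [0.0006 0.0004 0.0945] psi -11.0 pos [0.5132 0.0496 0.1565] F [ 0.66 -0.18 -2.09] t 13.45
```

View pics/both_a.png

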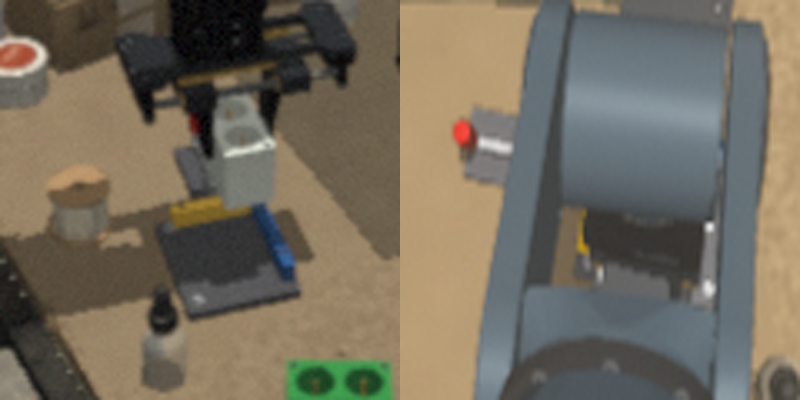

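The left half shows the mould held upright above the deck, clear of the yellow fence at (190,212) and the blue fence at (272,240), and the pin rod drawn back. Lowering now.

Request:
send_rows(plan=[[255,0,0,0.01,0],[255,0,0,0.02,0],[255,0,0,0.02,0],[255,0,0,0.02,0],[255,0,0,0.012,0],[255,0,0,0.007,0],[255,0,0,0.003,0],[255,0,0,0.001,0],[255,0,0,0.001,0],[255,0,0,0,0],[255,0,0,0,0]])

```text
time_s: 14.47
position: [0.514, 0.0494, 0.0632]
tcp_rot: [[0.193, 0.981, 0.002], [0.981, -0.193, -0.0], [0.0, 0.002, -1.0]]
force: [0.5, -0.5, -3.1]
opening: 0.508
grasp_force: 30.0
```

Request:
send_rows(plan=[[255,0,0,0.001,0],[255,0,0,0.001,0],[255,0,0,0.001,0],[255,0,0,0.0005,0],[255,0,0,0,0],[255,0,0,0,0]])

```text
time_s: 14.97
position: [0.5134, 0.0495, 0.059]
tcp_rot: [[0.193, 0.981, -0.0], [0.981, -0.193, -0.0], [-0.0, -0.0, -1.0]]
force: [-0.6, -0.2, -2.9]
opening: 0.505
grasp_force: 30.0
```

Request:
send_rows(plan=[[255,0,0,0.001,0],[255,0,0,0,0],[255,0,0,0,0]])

```text
time_s: 15.22
position: [0.5134, 0.0495, 0.0588]
tcp_rot: [[0.193, 0.981, 0.0], [0.981, -0.193, -0.0], [0.0, 0.0, -1.0]]
force: [-2.4, 0.7, 4.1]
opening: 0.502
grasp_force: 30.0
```

Request:
send_rows(plan=[[255,0,0.001,-0.0004,0],[255,0,0.001,0,0],[255,0,0.001,0,0],[255,0,0.001,0,0],[255,0,0.001,0,0],[255,0,0,0,0],[255,0,0,0,0]])

```text
time_s: 15.8
position: [0.5139, 0.0494, 0.059]
tcp_rot: [[0.193, 0.981, -0.009], [0.981, -0.193, 0.001], [-0.0, -0.009, -1.0]]
force: [-8.2, 1.2, 12.7]
opening: 0.5
grasp_force: 30.0
```

Friction on the deck is holding it (normal force about 15 N), so I ease the downward load first.

Request:
send_rows(plan=[[255,0,0,-0.0005,0],[255,0,0,-0.0005,0],[255,0,0,-0.0005,0],[255,0,0,0,0],[255,0,0,0,0]])

```text
time_s: 16.22
position: [0.5188, 0.0484, 0.0597]
tcp_rot: [[0.193, 0.981, 0.001], [0.981, -0.193, -0.0], [0.0, 0.001, -1.0]]
force: [-0.3, 0.6, -2.1]
opening: 0.501
grasp_force: 30.0
```

```bash
python3 -c "
from m import *
to(.5137,.050,.062);print(read_state()['moment'])"
```

```text
shift [ 0.0006 -0.0053 -0.0023] psi -11.12 pos [0.5188 0.0484 0.0597] F [-0.27  0.63 -2.11] t 16.2167
[-0.19702292  0.06980561  0.00102648]
```

Request:
send_rows(plan=[[255,0,0.001,0,0],[255,0,0.001,0,0],[255,0,0,0,0],[255,0,0,0,0]])

```text
time_s: 16.55
position: [0.5205, 0.0481, 0.0599]
tcp_rot: [[0.193, 0.981, 0.0], [0.981, -0.193, -0.0], [0.0, 0.0, -1.0]]
force: [0.8, -0.3, -1.9]
opening: 0.505
grasp_force: 30.0
```

Request:
send_rows(plan=[[255,0.001,0,0,0],[255,0.001,0,0,0],[255,0.001,0,0,0],[255,0.001,0,0,0],[255,0.001,0,0,0],[255,0.001,0,0,0],[255,0,0,0,0],[255,0,0,0,0]])

```text
time_s: 17.22
position: [0.5214, 0.0541, 0.0599]
tcp_rot: [[0.193, 0.981, -0.0], [0.981, -0.193, -0.0], [-0.0, -0.0, -1.0]]
force: [-0.9, -0.2, -2.5]
opening: 0.505
grasp_force: 30.0
```

Request:
send_rows(plan=[[255,0.001,0,0.0003,0],[255,0.001,0,0.0003,0],[255,0,0,0,0],[255,0,0,0,0]])

```text
time_s: 17.55
position: [0.5218, 0.056, 0.0593]
tcp_rot: [[0.193, 0.981, -0.0], [0.981, -0.193, -0.0], [-0.0, -0.0, -1.0]]
force: [-0.0, 0.5, -2.4]
opening: 0.501
grasp_force: 30.0
```

Request:
send_rows(plan=[[255,0,0.0005,0,0],[255,0,0.0005,0,0],[255,0,0,0,0],[255,0,0,0,0]])

```text
time_s: 17.88
position: [0.5228, 0.0558, 0.0594]
tcp_rot: [[0.193, 0.981, 0.0], [0.981, -0.193, -0.0], [-0.0, 0.0, -1.0]]
force: [0.1, 0.1, -2.6]
opening: 0.506
grasp_force: 30.0
```

Request:
send_rows(plan=[[255,0.001,0.0005,0,0],[255,0.0005,0.0005,0,0],[255,0.0005,0,0,0],[255,0,0,0,0],[255,0,0,0,0]])

```text
time_s: 18.3
position: [0.5234, 0.0577, 0.0592]
tcp_rot: [[0.193, 0.981, -0.002], [0.981, -0.193, 0.0], [-0.0, -0.002, -1.0]]
force: [-1.2, -0.2, -2.8]
opening: 0.502
grasp_force: 30.0
```

Request:
send_rows(plan=[[255,0.0005,0.0005,0,0],[255,0.0005,0.0005,0,0],[255,0,0,0,0],[255,0,0,0,0]])

```text
time_s: 18.63
position: [0.5236, 0.0584, 0.059]
tcp_rot: [[0.193, 0.981, -0.004], [0.981, -0.193, 0.0], [-0.001, -0.004, -1.0]]
force: [-4.5, -1.9, -1.8]
opening: 0.506
grasp_force: 30.0
```

Request:
send_rows(plan=[[255,0.0005,0,0,0],[255,0.0005,0,0,0],[255,0,0,0,0],[255,0,0,0,0]])

```text
time_s: 18.97
position: [0.5237, 0.0588, 0.059]
tcp_rot: [[0.193, 0.981, -0.004], [0.981, -0.193, -0.001], [-0.001, -0.004, -1.0]]
force: [-5.3, -4.7, -0.2]
opening: 0.506
grasp_force: 30.0
```

```bash
cat > st.py <<'E'
from m import *
s=read_state(); R=np.array(s["tcp_rot"]); print("Ftool",(R.T@s["force"]).round(2),"Mtool",(R.T@s["moment"]).round(3),np.array(s["position"]).round(4),"psi",np.degrees(np.arctan2(R[1,1],R[0,1])).round(2),"z",R[:,2].round(4))
E
python3 st.py
```

```text
Ftool [-5.68 -4.29  0.22] Mtool [ 0.824 -1.027  0.219] [0.5237 0.0588 0.059 ] psi -11.11 z [-4.2e-03 -6.0e-04 -1.0e+00]
```

Both fences are in contact (5.7 N and 4.3 N). The leftover yaw moment of +0.22 N·m says the mould wants a small positive turn to lie flush, so I give it that.

Request:
send_rows(plan=[[255,0,0,0,0.003],[255,0,0,0,0.003],[255,0,0,0,0],[255,0,0,0,0]])

```text
time_s: 19.3
position: [0.5238, 0.0588, 0.059]
tcp_rot: [[0.197, 0.98, -0.004], [0.98, -0.197, -0.001], [-0.002, -0.004, -1.0]]
force: [-4.6, -3.8, -3.0]
opening: 0.501
grasp_force: 30.0
```

```bash
python3 st.py
```

```text
Ftool [-4.63 -3.74  3.06] Mtool [ 0.816 -1.013 -0.051] [0.5238 0.0588 0.059 ] psi -11.35 z [-0.004 -0.001 -1.   ]
```

Request:
send_rows(plan=[[255,0,0,0.0003,0],[255,0,0,0.0003,0],[255,0,0,0,0],[255,0,0,0,0]])

```text
time_s: 19.63
position: [0.5237, 0.0588, 0.059]
tcp_rot: [[0.197, 0.98, -0.004], [0.98, -0.197, -0.001], [-0.002, -0.004, -1.0]]
force: [-6.1, -4.4, 2.0]
opening: 0.502
grasp_force: 30.0
```

```bash
python3 st.py
```

```text
Ftool [-5.55 -5.13 -1.96] Mtool [ 0.978 -0.997 -0.047] [0.5237 0.0588 0.059 ] psi -11.36 z [-0.0038 -0.001  -1.    ]
```

Seated: z no longer moves, and the push is about 5 N on each fence. I take a last look and check that it is steady.

Request:
send_rows(plan=[[255,0,0,0,0],[255,0,0,0,0],[255,0,0,0,0],[255,0,0,0,0],[255,0,0,0,0],[255,0,0,0,0]])

```text
time_s: 20.13
position: [0.5237, 0.0588, 0.0589]
tcp_rot: [[0.197, 0.98, -0.004], [0.98, -0.197, -0.001], [-0.002, -0.004, -1.0]]
force: [-5.5, -4.1, 2.4]
opening: 0.501
grasp_force: 30.0
```

```bash
python3 look.py b; python3 st.py
python3 - <<'E'
from m import *
p=cv2.imread("pics/top_b.png"); b=mask(p,(0,150,90),(8,255,255),(240,185,350,245)); v,u=np.nonzero(b); print("handle",onplane("top",[[u.mean(),v.mean()]],.074),len(u))
E
```

```text
shift [-0.0106 -0.0081 -0.003 ] psi -11.36 pos [0.5237 0.0588 0.0589] F [-5.5  -4.08  2.45] t 20.1333
Ftool [-4.62 -5.24 -1.6 ] Mtool [ 1.021 -0.965 -0.056] [0.5237 0.0588 0.059 ] psi -11.35 z [-0.0039 -0.001  -1.    ]
handle [[0.55351901 0.2076023  0.074     ]] 29
```

View pics/both_b.png

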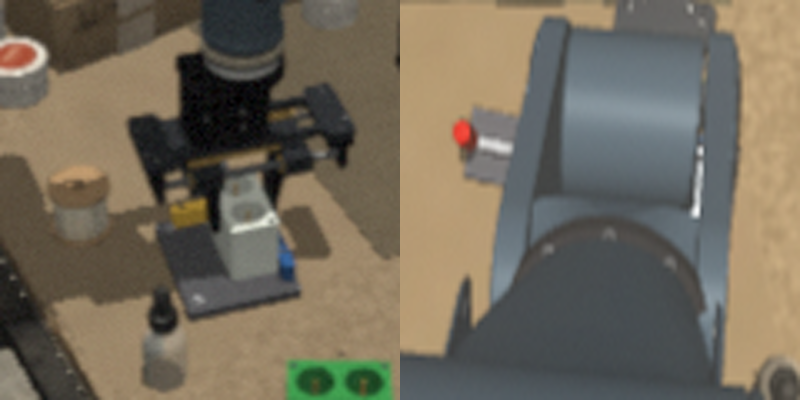

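The mould stands in the corner at (245,230), against yellow at (188,213) and blue at (287,262). The handle is unmoved and out, and the forces are steady, so I hand in.

```bash
python3 -c "
from rig import *
print(hand_in())"
```

```text
the job is handed in; nothing more can be done
None
```

I pulled the ejector pin out to its stop and left it there. The mould now stands on the deck, holes up, still gripped and pressed at a steady 5 N or so against each fence. The job is handed in, at about 20 s on the robot's clock, with no verdict returned.

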